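# Fence a clay tile with the handled straightedge

## Robot

A 6-joint arm with a two-finger parallel gripper is mounted at the origin on the work surface. World frame = base frame: x ahead of the robot, y to its left, z up, the work surface at z = 0. Lengths are in m, angles in rad, forces in N, time in s.
With the tool pointing down it reaches from about 0.325 to 0.85 m from the base axis. Payload 15.5 kg.
Tool frame: the origin (TCP) lies midway between the tips of the shut fingers; the grasp point (between the pads) lies 19 mm behind it; z points along the fingers, y is the line along which they close (so a half turn about z gives the same grasp; the last joint's range is limited). The gripper opens to 91 mm and grips with 3 to 60 N. Pads are 32 mm wide; open, the fingers measure 118 mm over their backs; the gripper's body (76 mm by 178 mm) begins 60 mm behind the grasp point.
Start: joints at [1.218, 0.494, 1.345, -0, 1.302, -0.096], TCP at [0.159, 0.604, 0.214] pointing down, gripper open.
Joint ranges: [-2.91, 2.91], [-0.82, 2.16], [0.22, 2.67], [-1.22, 4.37], [0.12, 2.79], [-3.08, 3.08]. Speed limits (rad/s): [1.89, 1.89, 2.57, 3.01, 3.01, 3.01].

## Interface

Orientations are given as a rotation vector (axis times angle).
In Python, from bench import * gives the robot as it stands. The module is installed in compiled form; this text tells all that it offers.
- The arm moves only by the shell command python3 -m crank 'ROWS' [FORCE]. ROWS is JSON, a list of rows, each a list of 7 numbers: the shift along the tool's x, y, z in mm, then the turn, a rotation vector about the tool's x, y, z in rad, then the opening, from 0 (shut) to 1 (fully open). A call has exactly 5 rows; each row is the pose to reach, as a shift and turn from the pose commanded when the call began, along the tool's axes at that moment; what a row does not reach only later rows make up. A row lasts 1/12 s, in which the tool goes at most 41.7 mm and 7.16 degrees, less where a joint would pass 70% of its speed; a pose out of reach is approached as far as the arm can. A call with a gripper value outside its range is refused whole. The fingers move at their own pace and stop on an object; FORCE is the grip in N (left out, the last holds). Time passes only in rows, so rows that repeat a pose let the fingers close, or fill a call up. It gives the time, the measured TCP pose, the force, the opening and the grip force at its end, in the units of the state.
- get_obs(): the state, without advancing time (a new reading comes with each control period).
- read_camera(name): name is "scene" or "top" or "wrist"; returns a dict with "img" (400x640x3 uint8, red, green, blue), "fx", "fy", "cx", "cy" (pixels), "xyz" and "orientation" of the camera in the world. Camera axes: x right, y up, looking along -z (the intrinsics and any distortion apply to the point x, -y, -z); pixel columns grow to the right and rows downward; lengths in m; the calibration is good to about 2 mm. A picture is of the moment at which its call begins. There is no depth.
- job_done(): hands the job in; it is judged then, once.
The state is a dict: "t": time; "q": joint angles; "dq": joint speeds; "joint_efforts": joint torques, N m; "tool_pos": TCP position; "tool_rot": TCP orientation; "wrist_force": force on the tool from outside, world axes, zero at the start; "moment": the same for the moment, N m; "grip_width": finger opening in m; "grasp_force": force on a finger pad.
Only numpy, scipy, OpenCV 4.12 (cv2) and the standard library are available. Lean on these libraries where they do the work, as an engineer would, in place of code of your own. Each camera call takes 0.05 s, during which the arm holds its last target. There are 200 camera calls.

## Task

Set up a fence on the tile layout board: take the handled straightedge off its sloping rest and lay it flat on the board, flush against the tile's long free edge and spanning that whole edge, and let go. Then gently stand the iron weight upright on one of the straightedge's flat ends to keep it there. Leave everything else where it is.

Things in the scene. Friction and masses are not known exactly. Their poses are not given: they have to be found in the camera images.
- rule: Straightedge: flat aluminium bar 200 (x) x 50 (y) x 8 mm, on its middle an upright wooden grip rib 80 (x) x 14 (y), from 8 to 46 mm above the underside; both ends flat and bare. Symmetric: either long side may meet the tile. Origin: centre of underside; z out of the top. 0.25 kg. Starts lengthwise on the rest, pitched 0.55 rad, +x end up and away from the robot.
- rest: Fixed wooden rest, 185 x 90 mm footprint, about 130 mm high: a 90 mm wide sloping face that rises 0.55 rad along the rest's +x, with an 11 mm lip at its low end that stops the straightedge. Origin: middle of its footprint on the table; the middle of the sloping face is 72 mm above it.
- board: Fixed plywood board 200 (x) x 220 (y) x 12 mm on the table. Fixed on it, a terracotta tile 90 (x) x 140 (y) x 12 mm, with wooden stops 20 mm high along its +x long edge and at both short ends. The tile's -x long edge (on the robot's side) is free, with 90 mm of bare board before it. Origin: centre of the board's underside.
- tile_edge (a point): Middle of the foot of the tile's free long edge, at the level of the board's top (12 mm above the table; the tile rises 12 mm further). Its y axis runs along the edge (the edge spans y -70 to +70 mm), its x axis points from the edge into the tile; the bare board lies at negative x.
- weight: Dark iron weight standing upright, 78 mm high, 0.45 kg: a round body 40 mm across up to 40 mm, a 22 mm neck (46 to 54 mm) and a round knob 30 mm across (60 to 78 mm). Origin: centre of its underside.
- brush_pot: Bystander: terracotta pot 88 mm across, 100 mm high, full of brushes up to 190 mm. Origin under its centre.
- mug: Bystander: glazed mug 72 mm across, 85 mm high. Origin under its centre.
- glaze_jar: Bystander: closed jar 68 mm across, 100 mm high. Origin under its centre.
- tile_stack: Bystander: stack of four 110 mm square tiles, 48 mm high. Origin under its centre.
- mallet: Bystander: wooden mallet lying on the table.
- brush: Bystander: brush lying on the table.
- wedge_block: Bystander: wooden block 100 x 60 x 35 mm. Origin under its centre.
Things that resemble listed ones, but are neither listed nor needed, are in the scene too. There is more than one size of the rule; the job needs the larger. Several things look just like the weight: the one meant starts farthest to the robot's right.

How it is judged:
By the outcome, as a careful person would: the job done as asked, in the order asked, and still so for the second after the job is handed in, with the robot touching nothing.
It also fails if it takes over 64 s, if anything falls off the work surface, if the arm or the gripper's body presses on something with over 40 N, if the wrist force passes 120 N, or if a joint passes its speed limit or range.

## Working session

There is one attempt and no reset: what is moved stays moved. The work goes in short steps, Python scripts to look and compute and a shell command to move; the robot and the scene stay as the last step left them, time stands still between calls to the robot, and variables do not carry over. Pictures are saved under pics/ and viewed, at most 11 in all, crops included, and the job is handed in when it is done.

```bash
mkdir -p pics; cat > h.py <<'E'
from bench import *
import numpy as np, cv2
from scipy.spatial.transform import Rotation as R
def shot(n,f):
    c=read_camera(n); cv2.imwrite(f'pics/{f}.png',c['img'][:,:,::-1]); np.save(f'pics/{f}.npy',c,allow_pickle=True); return c
def load(f): return np.load(f'pics/{f}.npy',allow_pickle=True).item()
def rot(c):
    o=np.array(c['orientation']); return R.from_rotvec(o) if o.size==3 else R.from_matrix(o)
def ray(c,u,v):
    d=np.array([(u-c['cx'])/c['fx'],-(v-c['cy'])/c['fy'],-1.]); return np.array(c['xyz']),rot(c).apply(d)
def onz(c,u,v,z):
    p,d=ray(c,u,v); return p+d*(z-p[2])/d[2]
def tri(c1,p1,c2,p2):
    a,d=ray(c1,*p1); b,e=ray(c2,*p2)
    s=np.linalg.lstsq(np.c_[d,-e],b-a,rcond=None)[0]; A=a+d*s[0];B=b+e*s[1]; return (A+B)/2,np.linalg.norm(A-B)
def proj(c,P):
    q=rot(c).inv().apply(np.array(P)-c['xyz']); return c['cx']+c['fx']*q[0]/-q[2], c['cy']+c['fy']*q[1]/q[2]
E
python3 - <<'E'
from h import *
for n in('scene','top'):
    c=shot(n,n+'0'); print(n,{k:v for k,v in c.items() if k!='img'})
print(get_obs())
E
```

```text
scene {'fx': 495.2632644954203, 'fy': 495.2632644954203, 'cx': 319.54962355940773, 'cy': 197.92579047090956, 'xyz': array([1.4208067 , 0.98728171, 0.9270265 ]), 'orientation': array([0.44808437, 1.19125944, 2.1420109 ])}
top {'fx': 469.8077420266845, 'fy': 469.8077420266845, 'cx': 321.576685448769, 'cy': 197.71585295957823, 'xyz': array([ 0.4475439 , -0.01722833,  1.59621811]), 'orientation': array([ 0.05979051, -0.04495261, -1.54374766])}
{'t': 0.1, 'q': array([ 1.21747824e+00,  4.94091475e-01,  1.34608334e+00,  2.09573591e-05,
        1.30247289e+00, -9.54953033e-02]), 'dq': array([ 2.79178416e-04, -2.19836321e-03, -7.93444730e-04, -4.44100355e-05,
        1.57202919e-03,  8.15546576e-04]), 'joint_efforts': array([ 2.84742702e-03, -8.80237341e+01, -3.82544374e+01,  7.05952523e-02,
        4.82767099e-02, -3.33662911e-05]), 'tool_pos': array([0.15922897, 0.60402525, 0.21341147]), 'tool_rot': array([-4.03842229e-01, -3.11527116e+00,  1.60853221e-03]), 'wrist_force': array([-0.07589758, -0.75470825, -1.1514606 ]), 'moment': array([0.02923928, 0.03197941, 0.01971832]), 'grasp_force': 0.0, 'grip_width': 0.0912002965764016}
```

View pics/top0.png

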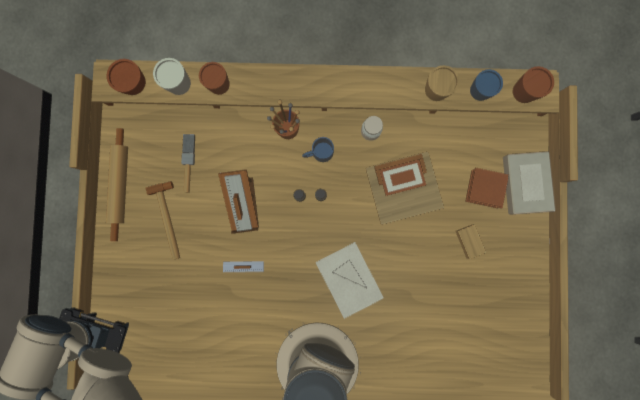

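View pics/scene0.png

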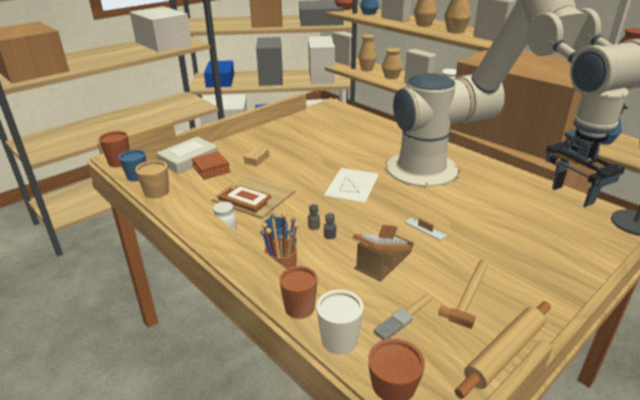

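Top view: large rule on the rest at (240,200), small rule lying at (243,267), which is a decoy. The weight candidates are at (299,195) and (321,195); robot's right is image right, so I want (321,195). The board is at (405,188), with its tile at (402,177).

```bash
python3 - <<'E'
from h import *
t=load('top0')['img']; s=load('scene0')['img']
a=cv2.resize(t[140:240,210:460],None,fx=3.2,fy=3.2,interpolation=cv2.INTER_CUBIC)
b=cv2.resize(s[170:290,210:450],None,fx=2.3,fy=2.3,interpolation=cv2.INTER_CUBIC)
o=np.zeros((a.shape[0]+b.shape[0],800,3),np.uint8); o[:a.shape[0],:a.shape[1]]=a; o[a.shape[0]:,:b.shape[1]]=b
cv2.imwrite('pics/crop1.png',o[:600,:,::-1])
E
```

```text
(no output)
```

View pics/crop1.png

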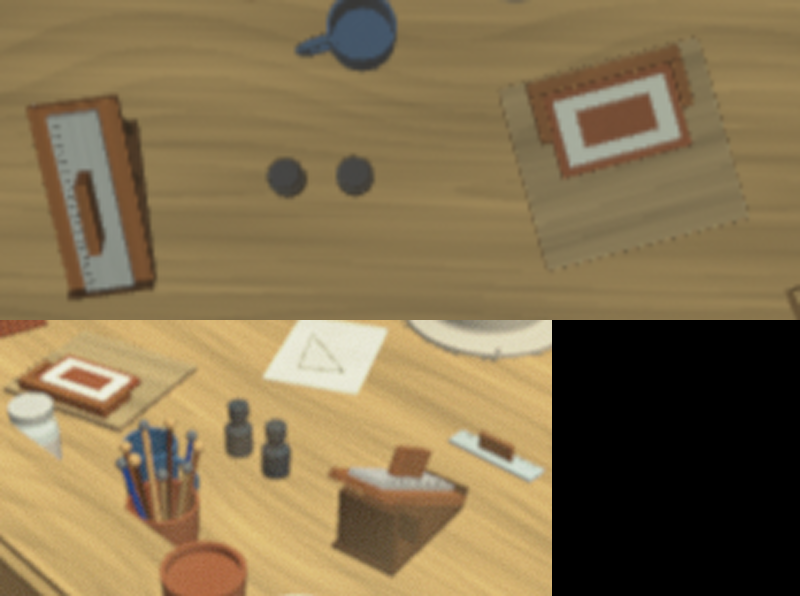

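```bash
python3 - <<'E'
from h import *
np.set_printoptions(precision=4,suppress=True)
c=load('top0')
P=lambda X,Y,z: onz(c,210+X/3.2-.35,140+Y/3.2-.35,z)
B=np.array([P(*p,.012) for p in((500,88),(697,37),(748,213),(550,270))]); print('board',B,B.mean(0),np.linalg.norm(np.roll(B,-1,0)-B,axis=1))
T=np.array([P(565,177,.024),P(692,145,.024)]);print('edge',T,np.linalg.norm(T[1]-T[0]))
ex=(B[0]+B[1]-B[2]-B[3]);ex/=np.linalg.norm(ex);ey=(B[0]+B[3]-B[1]-B[2]);print('yaw x',np.arctan2(ex[1],ex[0]),'yaw from y',np.arctan2(-ey[0],ey[1]))
print('edge pt',B.mean(0)-ex*.01)
for X,Y in((286,177),(355,175)): print('w',P(X,Y,.06))
# rule
hi=P(73,112,.072+.0523+.007);lo=P(105,289,.072-.0523+.007);print('rule',hi,lo,np.linalg.norm((hi-lo)[:2]),'yaw',np.arctan2(*(hi-lo)[1::-1]))
# rib: vertical top centre
g=P(90,213,.105); print('rib',g)
print('mug',P(362,32,.085),'jar',onz(c,373,127,.1),'pot',onz(c,287,124,.1))
s=load('scene0')
print(tri(c,(210+355/3.2,140+175/3.2),s,(210+238/2.3,170+(405-320)/2.3)))
E
```

```text
board [[ 0.6613 -0.1483  0.012 ]
 [ 0.7211 -0.356   0.012 ]
 [ 0.5356 -0.4117  0.012 ]
 [ 0.4701 -0.2047  0.012 ]] [ 0.597  -0.2802  0.012 ] [0.2161 0.1937 0.2171 0.1993]
edge [[ 0.5676 -0.2172  0.024 ]
 [ 0.6047 -0.3495  0.024 ]] 0.13742069365004553
yaw x 0.2893372057917604 yaw from y 0.2932742851751694
edge pt [ 0.5874 -0.2831  0.012 ]
w [0.5574 0.0729 0.06  ]
w [0.5613 0.0023 0.06  ]
rule [0.6108 0.2797 0.1313] [0.4378 0.2602 0.0267] 0.17410990912302177 yaw 0.11246098959697319
rib [0.5132 0.2641 0.105 ]
mug [ 0.7051 -0.0013  0.085 ] jar [ 0.7802 -0.1612  0.1   ] pot [0.7831 0.1162 0.1   ]
(array([0.5591, 0.0011, 0.0724]), np.float64(0.0005618407220003679))
```

```bash
cat >> h.py <<'E'
def Rrule(yaw,p): # tool frame gripping the rule pitched p, tool x = -rule x
    rx=np.array([np.cos(p)*np.cos(yaw),np.cos(p)*np.sin(yaw),np.sin(p)]); ry=np.array([-np.sin(yaw),np.cos(yaw),0]); n=np.cross(rx,ry)
    return R.from_matrix(np.c_[-rx,ry,-n]), rx,ry,n
def go(P,Rt,P0=None,R0=None):
    o=get_obs(); P0=o['tool_pos'] if P0 is None else P0; R0=R.from_rotvec(o['tool_rot']) if R0 is None else R0
    d=R0.inv().apply(np.array(P)-P0)*1000; w=(R0.inv()*Rt).as_rotvec()
    print('shift',d.round(1),'turn',w.round(4),'deg',np.degrees(np.linalg.norm(w)).round(1),'t',o['t'])
E
python3 - <<'E'
from h import *
Rt,rx,ry,n=Rrule(.11,.55)
P=np.array([.524,.270,.075])+.15*n; print(P); go(P,Rt)
E
```

```text
[0.44607078 0.26139304 0.20287868]
shift [-364.7 -258.2   10.8] turn [-0.1021 -0.544  -0.3582] deg 37.8 t 0.1
```

```bash
python3 -m crank '[[-34,-24,0,0,0,0,1],[-68,-48,0,0,0,0,1],[-102,-72,0,0,0,0,1],[-136,-96,0,0,0,0,1],[-165,-117,0,0,0,0,1]]' 
python3 -m crank '[[-34,-24,0,0,0,0,1],[-68,-48,0,0,0,0,1],[-102,-72,0,0,0,0,1],[-136,-96,0,0,0,0,1],[-165,-117,0,0,0,0,1]]'
python3 -m crank '[[-7,-5,2,-0.02,-0.1,-0.06,1],[-14,-10,4,-0.04,-0.2,-0.13,1],[-21,-15,7,-0.06,-0.32,-0.2,1],[-28,-20,9,-0.08,-0.43,-0.28,1],[-34,-24,11,-0.1,-0.54,-0.35,1]]'
python3 - <<'E'
from h import *
Rt,rx,ry,n=Rrule(.11,.55)
go(np.array([.524,.270,.075])+.15*n,Rt); print(get_obs()['tool_pos'])
c=shot('wrist','w1'); print(c['xyz'],c['orientation'],c['fx'],get_obs()['tool_rot'])
E
```

```text
t: 0.52
tool_pos: [0.29, 0.447, 0.2137]
tool_rot: [-0.404, -3.115, 0.001]
wrist_force: [0.5, 0.5, -0.7]
grip_width: 0.0912
grasp_force: 0.0
t: 0.93
tool_pos: [0.42, 0.2917, 0.2138]
tool_rot: [-0.404, -3.115, 0.0]
wrist_force: [1.2, 0.6, 0.1]
grip_width: 0.091
grasp_force: 0.0
t: 1.35
tool_pos: [0.4452, 0.2627, 0.2035]
tool_rot: [-0.113, 2.618, 0.041]
wrist_force: [3.0, -2.5, 0.4]
grip_width: 0.0912
grasp_force: 0.0
shift [-0.3 -1.4  0.9] turn [-0.0041 -0.0281 -0.0225] deg 2.1 t 1.35
[0.44522112 0.26272442 0.20352994]
[0.2991347  0.24754416 0.31597995] [-0.57900612 -0.64450655  1.56410802] 279.6205263100077 [-0.13002183  2.61105005  0.0368888 ]
```

View pics/w1.png

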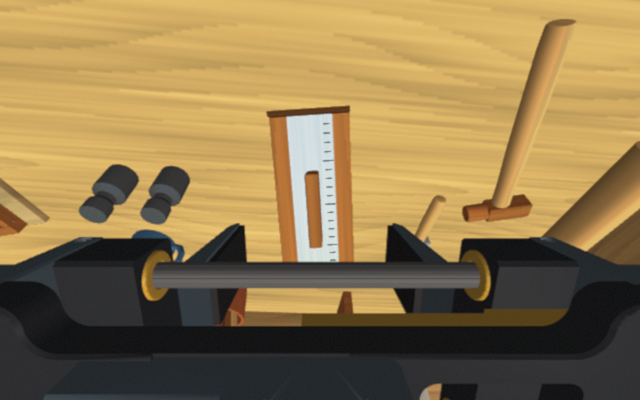

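```bash
python3 - <<'E'
from h import *
np.set_printoptions(precision=4,suppress=True)
c=load('top0');w=load('w1')
T=lambda X,Y:(210+X/3.2-.35,140+Y/3.2-.35)
for nme,pt,pw in(('ribhi',(83,172),(313,248)),('riblo',(96,254),(313,173)),('lipR',(155,287),(268,113)),('lipL',(72,297),(350,108)),('rule lo R',(132,287),(288,118)),('rule lo L',(82,291),(333,113))):
    print(nme,*tri(c,T(*pt),w,pw))
n=Rrule(.11,.55)[3]
def onp(u,v,C,h):
    p,d=ray(w,u,v); C=C+h*n; return p+d*((C-p)@n)/(d@n)
C=np.array([.524,.27,.075])
for zz in(.068,.075,.082):
    C[2]=zz
    q=[onp(*a,C,.008) for a in((287,116),(297,262),(333,113),(337.5,262))]; r=[onp(*a,C,.046) for a in((306,173),(320,173),(308,248),(322,248))]
    L=[np.arctan2(*(b-a)[1::-1]) for a,b in((q[0],q[1]),(q[2],q[3]),(r[0],r[2]),(r[1],r[3]))]
    print(zz,'width',np.linalg.norm(q[0]-q[2]),np.linalg.norm(q[1]-q[3]),'rib w,l',np.linalg.norm(r[0]-r[1]),np.linalg.norm(r[0]-r[2]),'yaw',np.array(L),'ribC-46n',np.mean(r,0)-.046*n,'midlow',(q[0]+q[2])/2-.008*n)
E
```

```text
ribhi [0.5529 0.2692 0.1188] 0.0015328235736793597
riblo [0.4732 0.2613 0.0835] 0.0014804204039617877
lipR [0.4416 0.2093 0.0222] 0.0014342301621404607
lipL [0.4286 0.297  0.022 ] 0.0034627499685585014
rule lo R [0.4409 0.2319 0.0317] 0.0012663003944729957
rule lo L [0.4348 0.2825 0.0257] 0.0036452711462560835
0.068 width 0.050466310216840025 0.0499125576239828 rib w,l 0.014141207336856377 0.08025550989246505 yaw [0.141  0.1369 0.1059 0.119 ] ribC-46n [0.5276 0.2682 0.0701] midlow [0.4429 0.2564 0.0176]
0.075 width 0.0495296185571759 0.04898614401779668 rib w,l 0.013843557507181439 0.07856625958441626 yaw [0.141  0.1369 0.1059 0.119 ] ribC-46n [0.5233 0.2678 0.0744] midlow [0.4403 0.2562 0.0231]
0.082 width 0.048592926897511754 0.04805973041161056 rib w,l 0.013545907677506503 0.07687700927636744 yaw [0.141  0.1369 0.1059 0.119 ] ribC-46n [0.519  0.2674 0.0788] midlow [0.4377 0.2561 0.0285]
```

```bash
python3 - <<'E'
from h import *
Rt,rx,ry,n=Rrule(.135,.55)
C=np.array([.526,.268,.0715]); go(C+.018*n,Rt); print(n)
E
```

```text
shift [ -6.3  -1.4 136.3] turn [-0.017  -0.0222 -0.0308] deg 2.4 t 1.4
[-0.51793147 -0.07034864  0.85252452]
```

```bash
python3 -m crank '[[-2,0,25,-0.01,-0.01,-0.01,1],[-4,-1,50,-0.017,-0.022,-0.03,1],[-6,-1,75,-0.017,-0.022,-0.03,1],[-6,-1,90,-0.017,-0.022,-0.03,1],[-6,-1,90,-0.017,-0.022,-0.03,1]]'
python3 - <<'E'
from h import *
Rt,rx,ry,n=Rrule(.135,.55)
C=np.array([.526,.268,.0715]); go(C+.018*n,Rt); shot('wrist','w2')
E
```

```text
t: 1.82
tool_pos: [0.496, 0.2649, 0.1252]
tool_rot: [-0.147, 2.602, 0.047]
wrist_force: [-0.7, -0.6, 0.3]
grip_width: 0.0912
grasp_force: 0.0
shift [ 1.8 -0.8 43.6] turn [-0.0064 -0.0135 -0.02  ] deg 1.4 t 1.8167
```

View pics/w2.png

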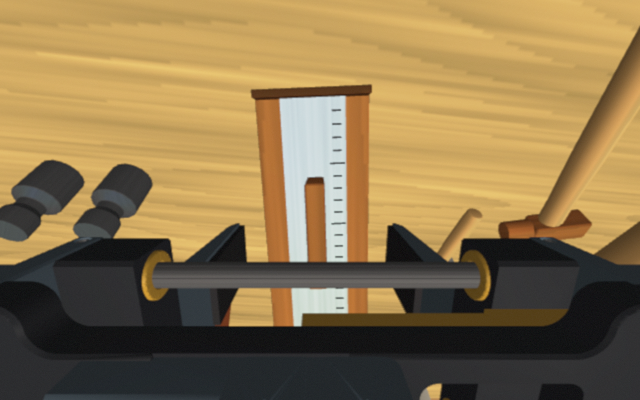

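The rib is centred between the fingers (rib columns 305-326, fingers 243-388), so I'll go down and grip.

```bash
python3 -m crank '[[0,0,15,-0.006,-0.013,-0.02,1],[1,0,30,-0.006,-0.013,-0.02,1],[1,-0.5,40,-0.006,-0.013,-0.02,1],[1.5,-0.5,43,-0.006,-0.013,-0.02,1],[1.5,-0.5,43,-0.006,-0.013,-0.02,1]]'
python3 -m crank '[[0,0,0,0,0,0,0],[0,0,0,0,0,0,0],[0,0,0,0,0,0,0],[0,0,0,0,0,0,0],[0,0,0,0,0,0,0]]' 45
python3 -m crank '[[0,0,0,0,0,0,0],[0,0,0,0,0,0,0],[0,0,0,0,0,0,0],[0,0,0,0,0,0,0],[0,0,0,0,0,0,0]]' 45
python3 - <<'E'
from h import *
o=get_obs();print(o['wrist_force'],o['moment'],o['grip_width'],o['grasp_force'])
Rt,rx,ry,n=Rrule(.135,.55)
C=np.array([.526,.268,.0715]); go(C+.018*n,Rt)
E
```

```text
t: 2.28
tool_pos: [0.5169, 0.2681, 0.0918]
tool_rot: [-0.179, 2.585, 0.05]
wrist_force: [0.3, -0.5, 0.9]
grip_width: 0.0913
grasp_force: 0.0
t: 2.7
tool_pos: [0.5164, 0.2683, 0.0915]
tool_rot: [-0.178, 2.585, 0.052]
wrist_force: [-0.2, -0.3, 0.3]
grip_width: 0.0608
grasp_force: 0.0
t: 3.12
tool_pos: [0.5163, 0.2682, 0.0911]
tool_rot: [-0.178, 2.586, 0.051]
wrist_force: [0.2, 0.6, 0.1]
grip_width: 0.0273
grasp_force: 0.0
[0.18484801 0.63119465 0.08158091] [-0.01695241  0.38792242 -0.00808162] 0.02734185111387871 0.0
shift [ 2.1 -1.5  3.7] turn [0.0021 0.0006 0.0017] deg 0.2 t 3.1167
```

```bash
python3 -m crank '[[1,-1,3,0,0,0,0.3],[1,-1,3,0,0,0,0],[1,-1,3,0,0,0,0],[1,-1,3,0,0,0,0],[1,-1,3,0,0,0,0]]' 45
python3 -m crank '[[0,0,0,0,0,0,0],[0,0,0,0,0,0,0],[0,0,0,0,0,0,0],[0,0,0,0,0,0,0],[0,0,0,0,0,0,0]]' 45
python3 -m crank '[[0,0,-5,0,0,0,0],[0,0,-10,0,0,0,0],[0,0,-20,0,0,0,0],[0,0,-35,0,0,0,0],[0,0,-50,0,0,0,0]]' 45
python3 -m crank '[[0,0,-25,0,0,0,0],[0,0,-50,0,0,0,0],[0,0,-70,0,0,0,0],[0,0,-80,0,0,0,0],[0,0,-80,0,0,0,0]]' 45
python3 - <<'E'
from h import *
o=get_obs();print(o['tool_pos'],o['wrist_force'],o['moment'],o['grip_width'],o['grasp_force'])
shot('wrist','w3');shot('top','top3')
E
```

```text
t: 3.53
tool_pos: [0.5176, 0.2677, 0.0891]
tool_rot: [-0.178, 2.588, 0.051]
wrist_force: [0.2, 0.3, -0.8]
grip_width: 0.0136
grasp_force: 45.0
t: 3.95
tool_pos: [0.5176, 0.2677, 0.0891]
tool_rot: [-0.178, 2.588, 0.051]
wrist_force: [-2.4, 0.4, -0.1]
grip_width: 0.0135
grasp_force: 45.0
t: 4.37
tool_pos: [0.4914, 0.2639, 0.1318]
tool_rot: [-0.178, 2.589, 0.051]
wrist_force: [0.1, -0.5, -1.9]
grip_width: 0.0138
grasp_force: 45.0
t: 4.78
tool_pos: [0.4501, 0.2585, 0.2019]
tool_rot: [-0.178, 2.586, 0.053]
wrist_force: [-0.0, -0.8, -1.9]
grip_width: 0.0138
grasp_force: 45.0
[0.45014206 0.25849413 0.20193943] [-0.00520146 -0.83634784 -1.88474196] [-0.0418649   0.55343821  0.00335659] 0.013783416632365122 44.96158003807068
```

View pics/w3.png

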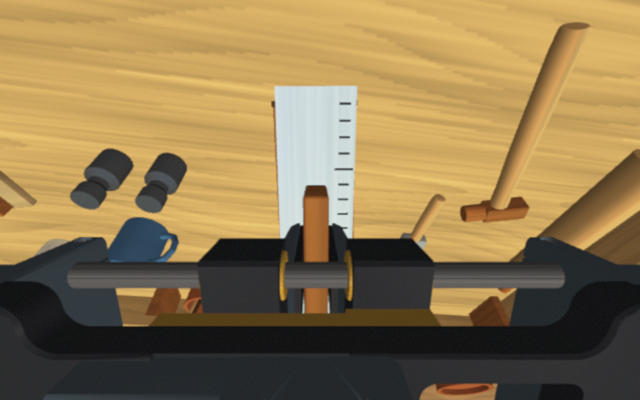

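```bash
python3 - <<'E'
from h import *
np.set_printoptions(precision=4,suppress=True)
for f in('top0','top3'):
    c=load(f); im=c['img']; hsv=cv2.cvtColor(im,cv2.COLOR_RGB2HSV)
    m=np.zeros(im.shape[:2],np.uint8); m[150:200,370:440]=((hsv[150:200,370:440,1]<60)&(hsv[150:200,370:440,2]>110))*255
    cn=max(cv2.findContours(m,0,1)[0],key=cv2.contourArea); (u,v),sz,a=cv2.minAreaRect(cn); 
    b=cv2.boxPoints(((u,v),sz,a)); W=np.array([onz(c,*p,.024) for p in b]); e=np.roll(W,-1,0)-W; L=np.linalg.norm(e,axis=1)
    k=L.argmax(); y=e[k]; yaw=np.arctan2(-y[0],y[1]); ctr=W.mean(0)
    print(f,'white',u,v,sz,'ctr',ctr,'L',L,'yaw(mod pi)',yaw)
    yaw=(yaw+np.pi/2)%np.pi-np.pi/2
    ex=np.array([np.cos(yaw),np.sin(yaw),0]);ey=np.array([-ex[1],ex[0],0])
    # free edge: sample image along ex from tile ctr, red-ness a* channel step
    lab=cv2.cvtColor(im,cv2.COLOR_RGB2LAB).astype(np.float32)
    s=np.arange(-.07,-.03,.0005); pts=[]
    for t in np.arange(-.06,.061,.005):
        P=[ctr+ex*q+ey*t for q in s]; uv=np.array([proj(c,p) for p in P],np.float32)
        g=cv2.remap(lab[:,:,1],uv[:,0:1],uv[:,1:2],cv2.INTER_LINEAR)[:,0]; g=cv2.GaussianBlur(g[:,None],(1,5),0)[:,0]
        pts.append((t,s[np.gradient(g).argmax()]))
    pts=np.array(pts); print(pts[:,1]*1000)
    vx,vy,x0,y0=cv2.fitLine(pts.astype(np.float32),cv2.DIST_HUBER,0,.001,.001).ravel(); sl=vy/vx; off=y0-sl*x0
    print('edge off',off,'slope',sl,'edge yaw',yaw-sl,'edge pt',ctr+ex*off)
# in-hand
w=load('w3'); o=get_obs(); Rt=R.from_rotvec(o['tool_rot']); p0=o['tool_pos']
def tf(u,v,h):
    p,d=ray(w,u,v); p=Rt.inv().apply(p-p0); d=Rt.inv().apply(d); return p+d*(h-p[2])/d[2]
for h in(.004,.008,.012,.016): print(h,*[tf(*q,h) for q in((275,86.5),(357,86))])
print('rib lowend top',tf(304,187,-.026),tf(328,187,-.026), o['q'])
E
```

```text
top0 white 402.298828125 177.12034606933594 (20.741844177246094, 35.686275482177734) ctr [ 0.6292 -0.2701  0.024 ] L [0.1202 0.0699 0.1199 0.0698] yaw(mod pi) -2.8540982466537814
[-45.  -44.  -46.5 -45.5 -43.5 -45.  -45.  -46.  -45.  -44.  -45.5 -44.
 -45.5 -45.5 -44.5 -44.5 -44.5 -44.5 -46.  -44.5 -45.5 -44.5 -44.5 -45.5
 -44.5]
edge off -0.044925682 slope 0.002860841 edge yaw 0.28463356582752564 edge pt [ 0.5861 -0.2829  0.024 ]
top3 white 402.30712890625 177.15147399902344 (20.806257247924805, 35.686275482177734) ctr [ 0.6291 -0.2702  0.024 ] L [0.1202 0.0701 0.1199 0.07  ] yaw(mod pi) -2.854098199449568
[-44.5 -44.  -45.  -45.  -44.  -45.  -44.5 -45.5 -45.  -44.  -45.5 -44.5
 -46.5 -45.  -44.5 -45.  -44.5 -44.5 -45.5 -44.5 -45.5 -44.5 -44.  -45.5
 -44.5]
edge off -0.044648044 slope 0.000651969 edge yaw 0.2868424851479099 edge pt [ 0.5862 -0.2828  0.024 ]
0.004 [ 0.0996 -0.0249  0.004 ] [0.0999 0.0231 0.004 ]
0.008 [ 0.1003 -0.0254  0.008 ] [0.1005 0.0236 0.008 ]
0.012 [ 0.1009 -0.026   0.012 ] [0.1012 0.0242 0.012 ]
0.016 [ 0.1016 -0.0265  0.016 ] [0.1018 0.0247 0.016 ]
rib lowend top [ 0.0454 -0.0073 -0.026 ] [ 0.0454  0.0054 -0.026 ] [ 0.546   0.2231  2.0471 -0.5408  0.413  -0.7138]
```

```bash
python3 - <<'E'
from h import *
o=get_obs();P0=o['tool_pos'];R0=R.from_rotvec(o['tool_rot'])
Rt,rx,ry,n=Rrule(-1.285,0); ex=np.array([np.cos(.286),np.sin(.286),0])
P=np.array([.5862,-.2828,.012])-ex*.035; P[2]=.12; print(P)
w=(R0.inv()*Rt).as_rotvec();print('w',w)
N=4
for i in range(N):
    Ri=R0*R.from_rotvec(w*i/N); A=np.array([P0[0],P0[1],.2])+(P-[P0[0],P0[1],.2])[:]*np.array([i/N,i/N,0]);A[2]=.22 if 0<i else P0[2]
    B=P0+(P-P0)*(i+1)/N; B[2]=.22
    print('shift',(Ri.inv().apply(B-A)*1000).round(1),'turn',(w/N).round(4))
E
```

```text
[ 0.5526217  -0.29267409  0.12      ]
w [0.39076936 0.45183571 1.38371908]
shift [ -15.8 -139.9  -13.7] turn [0.0977 0.113  0.3459]
shift [ -53.5 -128.8   13.1] turn [0.0977 0.113  0.3459]
shift [ -95.4 -101.3   16. ] turn [0.0977 0.113  0.3459]
shift [-125.4  -61.3   11.4] turn [0.0977 0.113  0.3459]
```

```bash
python3 -m crank '[[-2,-18,-5,0.013,0.015,0.046,0],[-6,-46,-9,0.033,0.038,0.115,0],[-10,-79,-12,0.055,0.064,0.196,0],[-13,-111,-13,0.077,0.09,0.274,0],[-16,-140,-14,0.098,0.113,0.346,0]]' 45
python3 -m crank '[[-11,-26,3,0.02,0.023,0.07,0],[-22,-52,6,0.04,0.046,0.14,0],[-33,-78,9,0.06,0.069,0.21,0],[-43,-103,11,0.08,0.092,0.28,0],[-53,-129,13,0.098,0.113,0.346,0]]' 45
python3 -m crank '[[-19,-20,3,0.02,0.023,0.07,0],[-38,-40,6,0.04,0.046,0.14,0],[-57,-60,9,0.06,0.069,0.21,0],[-76,-80,12,0.08,0.092,0.28,0],[-95,-101,15,0.098,0.113,0.346,0]]' 45
python3 -m crank '[[-30,-15,3,0.025,0.028,0.085,0],[-60,-30,6,0.05,0.055,0.17,0],[-88,-43,8,0.07,0.08,0.25,0],[-110,-54,10,0.088,0.1,0.31,0],[-125,-61,11,0.098,0.113,0.346,0]]' 45
python3 - <<'E'
from h import *
Rt,rx,ry,n=Rrule(-1.285,0); ex=np.array([np.cos(.286),np.sin(.286),0])
P=np.array([.5862,-.2828,.012])-ex*.035; P[2]=.1; go(P,Rt)
E
```

```text
t: 5.3
tool_pos: [0.4763, 0.1188, 0.2195]
tool_rot: [0.318, 2.699, 0.04]
wrist_force: [0.3, -0.4, -2.5]
grip_width: 0.0139
grasp_force: 45.0
t: 5.72
tool_pos: [0.5011, -0.0194, 0.219]
tool_rot: [0.834, 2.729, 0.027]
wrist_force: [0.9, 0.2, -2.4]
grip_width: 0.0142
grasp_force: 45.0
t: 6.13
tool_pos: [0.526, -0.1567, 0.2197]
tool_rot: [1.362, 2.67, 0.012]
wrist_force: [1.1, 0.6, -1.7]
grip_width: 0.0136
grasp_force: 45.0
t: 6.55
tool_pos: [0.5513, -0.2954, 0.2194]
tool_rot: [-1.889, -2.506, 0.006]
wrist_force: [-1.2, -0.6, -2.0]
grip_width: 0.0138
grasp_force: 45.0
shift [  2.2   2.6 119.4] turn [-0.005  -0.0005 -0.0071] deg 0.5 t 6.55
```

```bash
python3 -m crank '[[1,1,20,-0.004,0,-0.006,0],[2,2,50,-0.005,0,-0.007,0],[2,2.5,80,-0.005,0,-0.007,0],[2,2.5,110,-0.005,0,-0.007,0],[2,2.5,130,-0.005,0,-0.007,0]]' 45
python3 -m crank '[[0,0,12,0,0,0,0],[0,0,24,0,0,0,0],[0,0,34,0,0,0,0],[0,0,41,0,0,0,0],[0,0,44,0,0,0,0]]' 45
python3 - <<'E'
from h import *
Rt,rx,ry,n=Rrule(-1.285,0); ex=np.array([np.cos(.286),np.sin(.286),0])
P=np.array([.5862,-.2828,.012])-ex*.035; P[2]=.031; go(P,Rt); print(get_obs()['tool_pos'])
a=shot('wrist','w4')['img'];b=shot('top','top4')['img']; s=shot('scene','sc4')['img']
o=np.zeros((600,800,3),np.uint8)
o[:250,:400]=cv2.resize(a,(400,250)); o[:250,400:]=cv2.resize(b[130:230,350:510],(400,250),interpolation=2)
o[250:600]=cv2.resize(s[150:290,140:460],(800,350),interpolation=2)
cv2.imwrite('pics/m4.png',o[:,:,::-1])
E
```

```text
t: 6.97
tool_pos: [0.5513, -0.2893, 0.087]
tool_rot: [-1.875, -2.519, -0.001]
wrist_force: [0.2, 0.4, -2.5]
grip_width: 0.014
grasp_force: 45.0
t: 7.38
tool_pos: [0.5531, -0.2894, 0.0469]
tool_rot: [1.873, 2.519, 0.003]
wrist_force: [-0.6, 0.3, -2.0]
grip_width: 0.014
grasp_force: 45.0
shift [-3.  -1.4 15.9] turn [0.003  0.0005 0.0063] deg 0.4 t 7.3833
[ 0.55308835 -0.28936129  0.04691586]
```

View pics/m4.png

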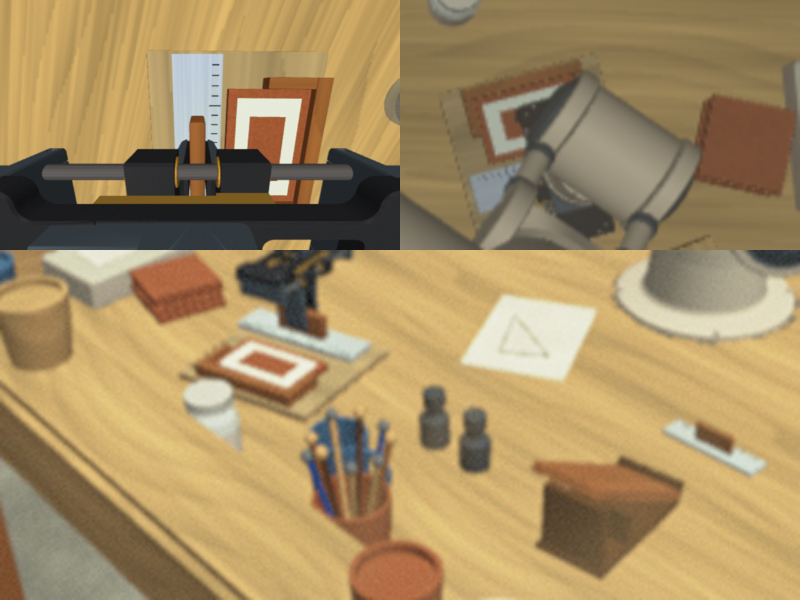

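The wrist panel shows the rule (columns 172-222) parallel to the tile's edge (column 225-228), clear of it and just above the board. Next I lower it to contact.

```bash
python3 -m crank '[[-1,-0.5,3,0.003,0,0.006,0],[-2,-1,6,0.003,0,0.006,0],[-3,-1,9,0.003,0,0.006,0],[-3,-1,12,0.003,0,0.006,0],[-3,-1,13,0.003,0,0.006,0]]' 45
python3 -m crank '[[0,0,0.5,0,0,0,0],[0,0,1,0,0,0,0],[0,0,1.5,0,0,0,0],[0,0,2,0,0,0,0],[0,0,2,0,0,0,0]]' 45
python3 - <<'E'
from h import *
Rt,rx,ry,n=Rrule(-1.285,0); ex=np.array([np.cos(.286),np.sin(.286),0])
P=np.array([.5862,-.2828,.012])-ex*.025; P[2]=.031; go(P,Rt); o=get_obs();print(o['tool_pos'],o['wrist_force'],o['moment'])
E
```

```text
t: 7.95
tool_pos: [0.5529, -0.2924, 0.0341]
tool_rot: [1.882, 2.515, -0.0]
wrist_force: [0.5, 0.8, -2.1]
grip_width: 0.0136
grasp_force: 45.0
t: 8.37
tool_pos: [0.5531, -0.2924, 0.0326]
tool_rot: [1.881, 2.515, -0.0]
wrist_force: [-0.5, -0.1, -1.9]
grip_width: 0.0137
grasp_force: 45.0
shift [-0.1  9.5  1.6] turn [0.0003 0.0006 0.0004] deg 0.0 t 8.3667
[ 0.5530782  -0.29239023  0.03257247] [-0.54076432 -0.05323672 -1.93468469] [-0.07580753 -0.01832182 -0.02778365]
```

Not in contact yet. I continue down in small steps.

```bash
for i in 1; do :; done
python3 -m crank '[[0,0,0.3,0,0,0,0],[0,0,0.6,0,0,0,0],[0,0,1,0,0,0,0],[0,0,1,0,0,0,0],[0,0,1,0,0,0,0]]' 45
python3 -m crank '[[0,0,0.3,0,0,0,0],[0,0,0.6,0,0,0,0],[0,0,1,0,0,0,0],[0,0,1,0,0,0,0],[0,0,1,0,0,0,0]]' 45
```

```text
t: 8.78
tool_pos: [0.5531, -0.2925, 0.0318]
tool_rot: [1.881, 2.515, -0.0]
wrist_force: [-0.8, -0.4, 1.8]
grip_width: 0.0136
grasp_force: 45.0
t: 9.2
tool_pos: [0.5532, -0.2925, 0.0316]
tool_rot: [1.881, 2.514, -0.0]
wrist_force: [-3.1, 2.6, 17.0]
grip_width: 0.0136
grasp_force: 45.0
```

```bash
python3 -m crank '[[0,0,-0.9,0,0,0,0],[0,2,-0.9,0,0,0,0],[0,4,-0.9,0,0,0,0],[0,6,-0.9,0,0,0,0],[0,7,-0.9,0,0,0,0]]' 45
python3 -m crank '[[0,0.5,0,0,0,0,0],[0,1,0,0,0,0,0],[0,1.5,0,0,0,0,0],[0,1.5,0,0,0,0,0],[0,1.5,0,0,0,0,0]]' 45
python3 - <<'E'
from h import *
Rt,rx,ry,n=Rrule(-1.285,0); ex=np.array([np.cos(.286),np.sin(.286),0])
P=np.array([.5862,-.2828,.012])-ex*.025; P[2]=.031; go(P,Rt); o=get_obs();print(o['tool_pos'],o['wrist_force'],o['moment'])
E
```

```text
t: 9.62
tool_pos: [0.5594, -0.2905, 0.0317]
tool_rot: [-1.882, -2.516, 0.001]
wrist_force: [-6.7, -1.8, 9.6]
grip_width: 0.0139
grasp_force: 45.0
t: 10.03
tool_pos: [0.5608, -0.2901, 0.0316]
tool_rot: [-1.882, -2.516, 0.001]
wrist_force: [-5.7, -1.4, 9.1]
grip_width: 0.0142
grasp_force: 45.0
shift [-0.2  1.5  0.6] turn [-0.0007  0.0004  0.0005] deg 0.1 t 10.0333
[ 0.56076986 -0.29009975  0.03164313] [-5.74217199 -1.44327263  9.1028135 ] [-0.09494934  1.32122107  0.02811588]
```

```bash
python3 -m crank '[[0,0,-0.4,0,0,0,0],[0,0.5,-0.4,0,0,0,0],[0,1,-0.4,0,0,0,0],[0,1,-0.4,0,0,0,0],[0,1,-0.4,0,0,0,0]]' 45
python3 -m crank '[[0,0.5,0,0,0,0,0],[0,1,0,0,0,0,0],[0,1,0,0,0,0,0],[0,1,0,0,0,0,0],[0,1,0,0,0,0,0]]' 45
python3 -m crank '[[0,0.5,0,0,0,0,0],[0,1,0,0,0,0,0],[0,1,0,0,0,0,0],[0,1,0,0,0,0,0],[0,1,0,0,0,0,0]]' 45
```

```text
t: 10.45
tool_pos: [0.5617, -0.2898, 0.0317]
tool_rot: [-1.882, -2.515, 0.001]
wrist_force: [-5.1, -1.9, 2.7]
grip_width: 0.0137
grasp_force: 45.0
t: 10.87
tool_pos: [0.5618, -0.2896, 0.0317]
tool_rot: [-1.881, -2.514, 0.002]
wrist_force: [-11.5, -5.2, 7.0]
grip_width: 0.0138
grasp_force: 45.0
t: 11.28
tool_pos: [0.5619, -0.2896, 0.0318]
tool_rot: [-1.881, -2.513, 0.004]
wrist_force: [-18.0, -7.7, 11.6]
grip_width: 0.0137
grasp_force: 45.0
```

The rule is against the tile. I relax most of the push and open partway.

```bash
python3 -m crank '[[0,-0.7,0,0,0,0,0],[0,-1.2,-0.2,0,0,0,0],[0,-1.5,-0.3,0,0,0,0],[0,-1.5,-0.3,0,0,0,0],[0,-1.5,-0.3,0,0,0,0]]' 10
python3 -m crank '[[0,0,0,0,0,0,0.2],[0,0,0,0,0,0,0.3],[0,0,0,0,0,0,0.3],[0,0,0,0,0,0,0.3],[0,0,0,0,0,0,0.3]]'
python3 -m crank '[[0,0,-10,0,0,0,0.3],[0,0,-25,0,0,0,0.3],[0,0,-50,0,0,0,0.3],[0,0,-80,0,0,0,0.4],[0,0,-115,0,0,0,0.6]]'
python3 -m crank '[[0,0,-20,0,0,0,1],[30,0,-40,0,0,0,1],[60,0,-55,0,0,0,1],[90,0,-60,0,0,0,1],[110,0,-60,0,0,0,1]]'
python3 - <<'E'
from h import *
np.set_printoptions(precision=4,suppress=True)
a=shot('wrist','w5')['img'];b=shot('top','top5')['img']; s=shot('scene','sc5')['img']; print(get_obs()['tool_pos'],get_obs()['q'])
o=np.zeros((600,800,3),np.uint8)
o[:300,:480]=cv2.resize(a,(480,300)); o[:200,480:]=cv2.resize(b[130:230,350:510],(320,200),interpolation=2)
o[300:]=cv2.resize(s[170:245,170:370],(800,300),interpolation=2)
cv2.imwrite('pics/m5.png',o[:,:,::-1])
E
```

```text
t: 11.7
tool_pos: [0.5619, -0.2896, 0.0318]
tool_rot: [-1.882, -2.515, 0.001]
wrist_force: [-6.1, -3.6, -0.5]
grip_width: 0.0141
grasp_force: 10.0
t: 12.12
tool_pos: [0.5628, -0.2895, 0.0322]
tool_rot: [1.881, 2.515, 0.0]
wrist_force: [-0.1, -0.7, -0.7]
grip_width: 0.0273
grasp_force: 0.0
t: 12.53
tool_pos: [0.5619, -0.2891, 0.1481]
tool_rot: [-1.881, -2.515, 0.0]
wrist_force: [-0.1, -1.1, -0.0]
grip_width: 0.0378
grasp_force: 0.0
t: 12.95
tool_pos: [0.5312, -0.1821, 0.2096]
tool_rot: [1.88, 2.513, 0.001]
wrist_force: [1.3, -0.3, 0.1]
grip_width: 0.0713
grasp_force: 0.0
[ 0.5314 -0.1829  0.2082] [-0.4376  0.4101  1.5122 -0.0002  1.2178 -0.7255]
```

View pics/m5.png

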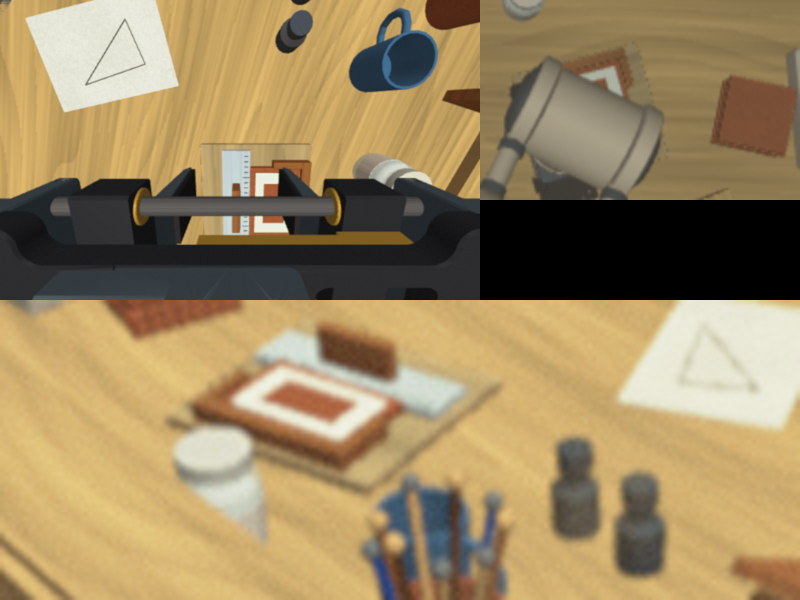

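```bash
python3 - <<'E'
from h import *
Rt,rx,ry,n=Rrule(-1.285,0)
go([.56,.0017,.16],Rt)
E
```

```text
shift [168.9  79.8  48.1] turn [0.001  0.0012 0.0021] deg 0.2 t 13.1
```

```bash
python3 -m crank '[[20,16,5,0,0,0,1],[40,32,10,0,0,0,1],[60,48,15,0,0,0,1],[80,64,25,0,0,0,1],[100,80,35,0,0,0,1]]'
python3 -m crank '[[0,0,5,0,0,0,1],[0,0,10,0,0,0,1],[0,0,13,0,0,0,1],[0,0,13,0,0,0,1],[0,0,13,0,0,0,1]]'
python3 - <<'E'
from h import *
Rt,rx,ry,n=Rrule(-1.285,0)
go([.56,.0017,.16],Rt)
c=shot('wrist','w6'); print([proj(c,[.56,.0017,z]) for z in(0,.078)])
E
```

```text
t: 13.52
tool_pos: [0.5812, -0.0654, 0.1721]
tool_rot: [1.882, 2.513, 0.0]
wrist_force: [1.1, -0.4, 0.0]
grip_width: 0.091
grasp_force: 0.0
t: 13.93
tool_pos: [0.58, -0.0666, 0.1593]
tool_rot: [1.883, 2.514, -0.0]
wrist_force: [0.3, -0.5, -0.4]
grip_width: 0.0911
grasp_force: 0.0
shift [71.2 -0.  -0.8] turn [ 0.0003  0.0008 -0.0009] deg 0.1 t 13.9333
[(np.float64(316.57547151415747), np.float64(135.22268566861908)), (np.float64(316.8178299198077), np.float64(134.75602196389684))]
```

View pics/w6.png

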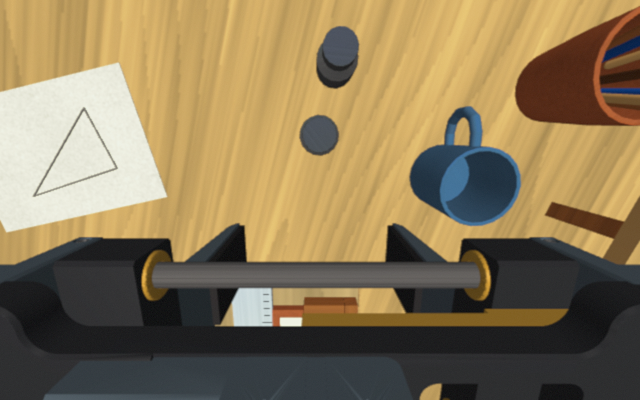

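Weight knob at (319,135), predicted (317,135); the neighbour (340,45) is clear. I move over it, descend and grip the knob.

```bash
python3 -m crank '[[20,0,0,0,0,0,1],[40,0.5,0,0,0,0,1],[60,1,0,0,0,0,1],[71,1,0,0,0,0,1],[71,1,0,0,0,0,1]]'
python3 -m crank '[[0,0,20,0,0,0,1],[0,0,45,0,0,0,1],[0,0,70,0,0,0,0.8],[0,0,90,0,0,0,0.7],[0,0,105,0,0,0,0.6]]'
python3 -m crank '[[0,0,3,0,0,0,0.5],[0,0,3,0,0,0,0.45],[0,0,3,0,0,0,0.45],[0,0,3,0,0,0,0.45],[0,0,3,0,0,0,0.45]]'
python3 - <<'E'
from h import *
Rt,rx,ry,n=Rrule(-1.285,0)
go([.56,.0017,.05],Rt); print(get_obs()['tool_pos'],get_obs()['wrist_force'])
E
```

```text
t: 14.4
tool_pos: [0.5604, 0.0042, 0.1595]
tool_rot: [1.88, 2.516, 0.0]
wrist_force: [0.1, -0.5, 0.6]
grip_width: 0.0908
grasp_force: 0.0
t: 14.82
tool_pos: [0.5609, 0.0019, 0.0526]
tool_rot: [1.882, 2.515, -0.001]
wrist_force: [0.3, 0.6, 0.3]
grip_width: 0.074
grasp_force: 0.0
t: 15.23
tool_pos: [0.5617, 0.0026, 0.0521]
tool_rot: [1.881, 2.514, 0.001]
wrist_force: [-1.3, -0.3, -0.0]
grip_width: 0.0422
grasp_force: 0.0
shift [-0.4 -1.9  2.1] turn [0.0019 0.0013 0.0003] deg 0.1 t 15.2333
[0.56171165 0.00263404 0.05210895] [-1.2778766  -0.30215122 -0.01695977]
```

```bash
python3 -m crank '[[0,0,1.5,0,0,0,0.4],[0,0,1.5,0,0,0,0.3],[0,0,1.5,0,0,0,0.2],[0,0,1.5,0,0,0,0.1],[0,0,1.5,0,0,0,0.1]]' 35
python3 -m crank '[[0,0,0,0,0,0,0],[0,0,0,0,0,0,0],[0,0,0,0,0,0,0],[0,0,0,0,0,0,0],[0,0,0,0,0,0,0]]' 35
python3 -m crank '[[0,0,-2,0,0,0,0],[0,0,-8,0,0,0,0],[0,0,-20,0,0,0,0],[0,0,-40,0,0,0,0],[0,0,-60,0,0,0,0]]' 35
python3 -m crank '[[0,0,-18,0,0,0,0],[0,0,-30,0,0,0,0],[0,0,-35,0,0,0,0],[0,0,-35,0,0,0,0],[0,0,-35,0,0,0,0]]' 35
python3 - <<'E'
from h import *
np.set_printoptions(precision=4,suppress=True)
Rt,rx,ry,n=Rrule(-1.285,0)
C=np.array([.5622,-.2897,.15]); go(C-.07*rx,Rt); print(get_obs()['wrist_force'],C-.07*rx)
a=shot('wrist','w7')['img'];b=shot('top','top7')['img']; s=shot('scene','sc7')['img']
o=np.zeros((600,800,3),np.uint8)
o[:250,:400]=cv2.resize(a,(400,250)); o[:250,400:]=cv2.resize(b[130:230,350:510],(400,250),interpolation=2)
o[250:600]=cv2.resize(s[130:270,200:400],(500,350),interpolation=2) if 0 else cv2.copyMakeBorder(cv2.resize(s[130:270,180:400],(550,350),interpolation=2),0,0,0,250,0)
cv2.imwrite('pics/m7.png',o[:,:,::-1])
E
```

```text
t: 15.65
tool_pos: [0.5615, 0.0029, 0.0498]
tool_rot: [1.881, 2.514, 0.001]
wrist_force: [2.9, 0.6, 3.4]
grip_width: 0.0287
grasp_force: 35.0
t: 16.07
tool_pos: [0.5615, 0.0029, 0.0498]
tool_rot: [1.881, 2.514, 0.001]
wrist_force: [2.5, 1.7, 5.3]
grip_width: 0.0289
grasp_force: 35.0
t: 16.48
tool_pos: [0.5597, 0.003, 0.1098]
tool_rot: [-1.881, -2.514, 0.003]
wrist_force: [0.4, -0.5, -4.1]
grip_width: 0.0286
grasp_force: 35.0
t: 16.9
tool_pos: [0.5604, 0.0029, 0.1441]
tool_rot: [-1.882, -2.515, 0.001]
wrist_force: [-0.0, -1.0, -4.2]
grip_width: 0.0289
grasp_force: 35.0
shift [-211.2  -80.9   -5.8] turn [-0.0007  0.0003  0.0004] deg 0.0 t 16.9
[-0.0113 -1.0163 -4.2142] [ 0.5425 -0.2225  0.15  ]
```

View pics/m7.png

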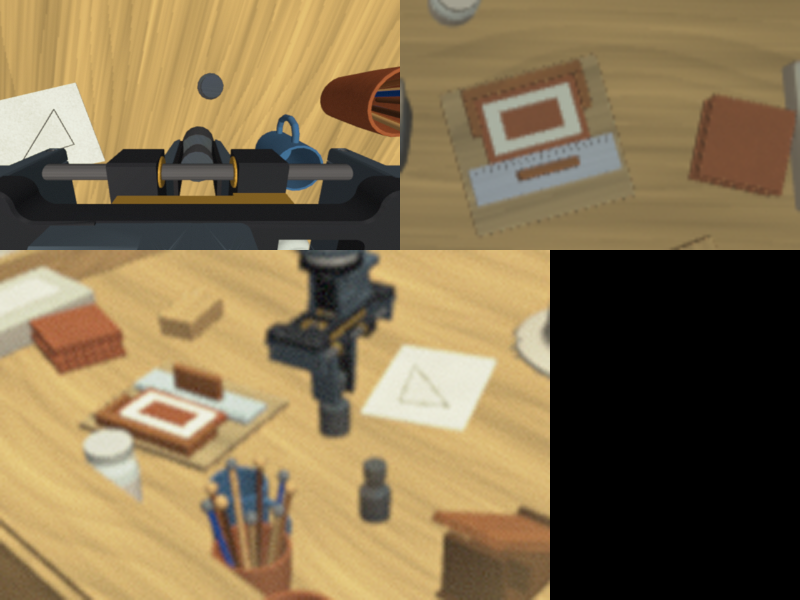

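```bash
python3 - <<'E'
from h import *
np.set_printoptions(precision=4,suppress=True)
c=load('top7'); im=c['img'].astype(int); m=((im[:,:,2]>im[:,:,0]-5)&(im.sum(2)>330)).astype(np.uint8)*255; k=np.zeros_like(m); k[165:225,370:450]=m[165:225,370:450]
k=cv2.morphologyEx(k,cv2.MORPH_CLOSE,np.ones((7,7)))
cn=max(cv2.findContours(k,0,1)[0],key=cv2.contourArea); r=cv2.minAreaRect(cn); print(r)
W=np.array([onz(c,*p,.02) for p in cv2.boxPoints(r)]); e=np.roll(W,-1,0)-W; L=np.linalg.norm(e,axis=1);y=e[L.argmax()]
print(W.mean(0),L,(np.arctan2(-y[0],y[1])+np.pi/2)%np.pi-np.pi/2)
E
python3 -m crank '[[-15,-6,0,0,0,0,0],[-38,-15,0,0,0,0,0],[-66,-25,0,0,0,0,0],[-93,-36,0,0,0,0,0],[-120,-46,0,0,0,0,0]]' 35
python3 -m crank '[[-26,-10,0,0,0,0,0],[-50,-19,0,0,0,0,0],[-70,-27,0,0,0,0,0],[-84,-32,0,0,0,0,0],[-91,-35,0,0,0,0,0]]' 35
```

```text
((407.42364501953125, 197.21139526367188), (14.329983711242676, 58.94059371948242), 75.17352294921875)
[ 0.5622 -0.289   0.02  ] [0.1984 0.0481 0.198  0.0481] 0.2852072922954556
t: 17.47
tool_pos: [0.55, -0.1263, 0.1438]
tool_rot: [-1.881, -2.515, 0.001]
wrist_force: [1.5, 0.1, -4.3]
grip_width: 0.0289
grasp_force: 35.0
t: 17.88
tool_pos: [0.5425, -0.224, 0.144]
tool_rot: [1.884, 2.514, -0.001]
wrist_force: [0.2, 1.3, -3.9]
grip_width: 0.029
grasp_force: 35.0
```

Rule measured at (0.5622, −0.289), yaw 0.285, which is flush with the edge. Now I lower the weight.

```bash
python3 -m crank '[[0,0,15,0,0,0,0],[1,0,32,0,0,0,0],[1,0,48,0,0,0,0],[1,0,58,0,0,0,0],[1,0,64,0,0,0,0]]' 35
python3 -m crank '[[0,0,2,0,0,0,0],[0,0,4,0,0,0,0],[0,0,5,0,0,0,0],[0,0,5,0,0,0,0],[0,0,5,0,0,0,0]]' 35
python3 - <<'E'
from h import *
Rt,rx,ry,n=Rrule(-1.285,0)
go([.5425,-.2218,.0698],Rt); print(get_obs()['tool_pos'],get_obs()['wrist_force'])
E
```

```text
t: 18.3
tool_pos: [0.5421, -0.2205, 0.0792]
tool_rot: [-1.88, -2.515, 0.0]
wrist_force: [0.8, -0.0, -4.2]
grip_width: 0.0286
grasp_force: 35.0
t: 18.72
tool_pos: [0.5429, -0.2216, 0.0762]
tool_rot: [1.881, 2.514, 0.0]
wrist_force: [-0.5, -0.5, -4.5]
grip_width: 0.0288
grasp_force: 35.0
shift [-0.1 -0.4  6.4] turn [0.0009 0.0012 0.0004] deg 0.1 t 18.7167
[ 0.54287744 -0.22159281  0.07617158] [-0.51227547 -0.48239025 -4.49691469]
```

```bash
python3 -m crank '[[0,0,1,0,0,0,0],[0,0,2,0,0,0,0],[0,0,3,0,0,0,0],[0,0,4,0,0,0,0],[0,0,4.5,0,0,0,0]]' 35
python3 -m crank '[[0,0,0.3,0,0,0,0],[0,0,0.6,0,0,0,0],[0,0,1,0,0,0,0],[0,0,1,0,0,0,0],[0,0,1,0,0,0,0]]' 35
```

```text
t: 19.13
tool_pos: [0.5425, -0.2214, 0.071]
tool_rot: [1.882, 2.515, -0.0]
wrist_force: [0.4, 0.1, -4.3]
grip_width: 0.0291
grasp_force: 35.0
t: 19.55
tool_pos: [0.5426, -0.2214, 0.0701]
tool_rot: [1.882, 2.515, -0.0]
wrist_force: [0.4, 0.1, -4.5]
grip_width: 0.029
grasp_force: 35.0
```

```bash
python3 -m crank '[[0,0,0.2,0,0,0,0],[0,0,0.4,0,0,0,0],[0,0,0.5,0,0,0,0],[0,0,0.5,0,0,0,0],[0,0,0.5,0,0,0,0]]' 35
python3 -m crank '[[0,0,0.2,0,0,0,0],[0,0,0.4,0,0,0,0],[0,0,0.5,0,0,0,0],[0,0,0.5,0,0,0,0],[0,0,0.5,0,0,0,0]]' 35
```

```text
t: 19.97
tool_pos: [0.5427, -0.2215, 0.0698]
tool_rot: [1.881, 2.515, -0.0]
wrist_force: [-0.4, -0.3, 1.5]
grip_width: 0.0291
grasp_force: 35.0
t: 20.38
tool_pos: [0.543, -0.2216, 0.0697]
tool_rot: [1.881, 2.514, 0.0]
wrist_force: [-0.6, 1.2, 8.6]
grip_width: 0.029
grasp_force: 35.0
```

```bash
python3 -m crank '[[0,0,-0.4,0,0,0,0],[0,0,-0.7,0,0,0,0],[0,0,-0.7,0,0,0,0],[0,0,-0.7,0,0,0,0],[0,0,-0.7,0,0,0,0]]' 8
python3 -m crank '[[0,0,0,0,0,0,0.34],[0,0,0,0,0,0,0.38],[0,0,0,0,0,0,0.45],[0,0,0,0,0,0,0.5],[0,0,0,0,0,0,0.55]]'
python3 -m crank '[[0,0,0,0,0,0,0.6],[0,0,-5,0,0,0,0.6],[0,0,-20,0,0,0,0.6],[0,0,-40,0,0,0,0.6],[0,0,-65,0,0,0,0.6]]'
python3 -m crank '[[0,0,-30,0,0,0,0.6],[30,0,-50,0,0,0,0.6],[60,0,-60,0,0,0,0.6],[100,0,-60,0,0,0,0.6],[130,0,-60,0,0,0,0.6]]'
python3 -m crank '[[40,0,0,0,0,0,0.6],[80,0,0,0,0,0,0.6],[110,0,0,0,0,0,0.6],[120,0,0,0,0,0,0.6],[120,0,0,0,0,0,0.6]]'
python3 - <<'E'
from h import *
b=shot('top','top9')['img']; s=shot('scene','sc9')['img']
o=np.zeros((600,800,3),np.uint8)
o[:250,:400]=cv2.resize(b[130:230,350:510],(400,250),interpolation=2); o[:250,400:]=cv2.resize(b,(400,250))
o[250:]=cv2.resize(s[140:280,140:460],(800,350),interpolation=2)
cv2.imwrite('pics/m9.png',o[:,:,::-1])
E
```

```text
t: 20.8
tool_pos: [0.5425, -0.2214, 0.0697]
tool_rot: [1.882, 2.515, -0.0]
wrist_force: [-0.6, -0.4, -3.4]
grip_width: 0.0298
grasp_force: 8.0
t: 21.22
tool_pos: [0.5426, -0.2215, 0.0699]
tool_rot: [1.881, 2.515, -0.0]
wrist_force: [0.4, 0.2, 0.2]
grip_width: 0.0486
grasp_force: 0.0
t: 21.63
tool_pos: [0.5418, -0.2211, 0.1349]
tool_rot: [-1.881, -2.514, 0.001]
wrist_force: [-0.2, 0.0, 0.8]
grip_width: 0.0548
grasp_force: 0.0
t: 22.05
tool_pos: [0.5051, -0.0949, 0.1959]
tool_rot: [1.881, 2.514, 0.001]
wrist_force: [1.4, -0.4, 0.8]
grip_width: 0.055
grasp_force: 0.0
t: 22.47
tool_pos: [0.4711, 0.0204, 0.1952]
tool_rot: [1.878, 2.518, 0.0]
wrist_force: [1.2, 0.0, 0.7]
grip_width: 0.0548
grasp_force: 0.0
```

View pics/m9.png

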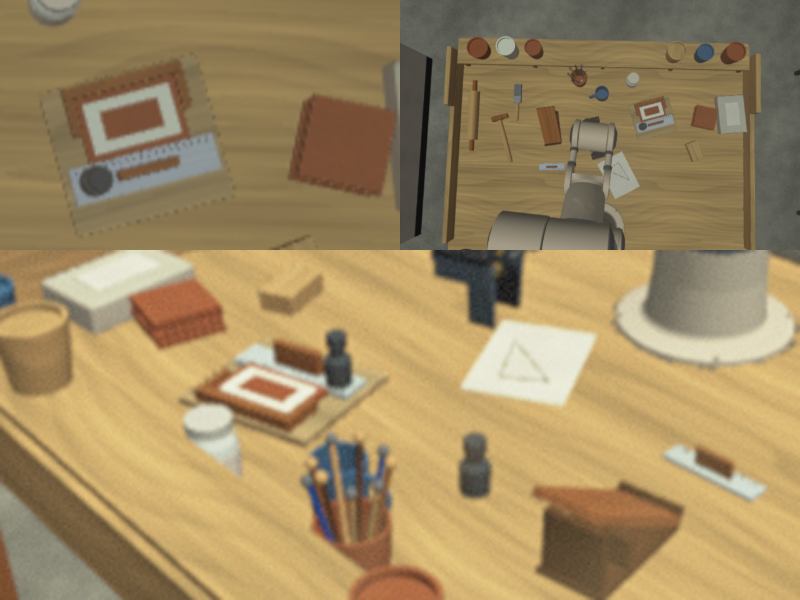

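The weight stands upright on the rule's near end (panel pixels (97,180) and (338,360)). The rule is flush along the tile, and nothing else has moved.

```bash
python3 -c "
from bench import *
print(job_done())"
```

```text
the job is handed in; nothing more can be done
None
```

The larger straightedge lies flat and flush along the tile's whole free edge, the right-hand weight stands upright on its end nearer the robot's left, and I handed the job in at about 22.5 s; no verdict came back.

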